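# Close the snap seam of a tablet with a pressing block

### The job

Take the white pressing block with the blue handle from its tray and close the tablet's raised orange seam with it: lay the sole on the section next to the green mark and sweep along to the other end in one pass without lifting, pressing firmly enough that all seven sections snap home but never so hard that the sprung cradle goes down onto its stops. Then stand the block back upright in its tray and leave it there. Touch the tablet and its cradle only with the block, and leave the multimeter, spray can and screwdriver where they are.

Things in the scene. Friction and masses are not known exactly. Their poses are not given: they have to be found in the camera images.
- tablet (a joint): How far the black tablet (210 x 140 x 22 mm, lying face down with its back up) has sunk on its sprung cradle: 0 m = fully up (untouched), 0.016 = on its stops. Needs 2.5 N to start moving, then 1.2 N per mm (about 22 N at the stops). It moves straight down and springs back.
- cradle: Fixed aluminium base plate under the tablet, 160 mm (its x) x 230 mm (its y) x 20 mm; origin at the centre of its underside on the bench, z up. The tablet floats centred above it, its long side along the cradle's y; the tablet's flat back is 60 mm above the bench when up. The seam runs along the cradle's y, 45 mm to the -x side of its centre.
- seam_start (a point): Point on the tablet's back (level with the flat back surface, moves with the tablet) at the centre of the first orange section, snap0, beside the bright green mark (36 x 15 mm, flat on the back at that end). Axes as the cradle's: the seam runs from here along -y, z up.
- seam_end (a point): The same at the centre of the last orange section, snap6, 144 mm from seam_start.
- press_tool: Hand pressing block, 250 g: white shoe 72 mm long (its x) x 30 mm wide (its y) x 44 mm high, its ends rounded to 22 mm radius so that only the middle 28 mm of the sole is flat; on top a blue handle block 34 mm (x) x 30 mm (y), from 44 to 92 mm above the sole. Origin at the centre of the sole, z up. Starts standing in the tray. Long axis goes along the seam.
- tray: Fixed grey open tray, outside 112 mm (its x) x 76 mm (its y) x 18 mm, walls 4 mm, floor 5 mm thick; origin at the centre of its underside.
- meter: Yellow multimeter, 150 x 75 x 34 mm, lying on the bench, loose; origin at the centre of its underside. Bystander.
- spray_can: Red spray can, 58 mm diameter, 150 mm high, standing; origin at the centre of its underside. Bystander.
- screwdriver: Screwdriver with red handle, 180 mm long, lying on the bench along its x. Bystander.
- snap0 (a joint): Orange snap section 0 of the seam (12 mm wide across the seam, 22.6 mm long along it), centre 0 mm from seam_start: 0 m = standing 4.5 mm proud of the tablet's back, 0.004 = pressed home (0.5 mm proud). Needs about 4 N, stays where it is left.
- snap1 (a joint): Orange snap section 1 of the seam (12 mm wide across the seam, 22.6 mm long along it), centre 24 mm from seam_start: 0 m = standing 4.5 mm proud of the tablet's back, 0.004 = pressed home (0.5 mm proud). Needs about 4 N, stays where it is left.
- snap2 (a joint): Orange snap section 2 of the seam (12 mm wide across the seam, 22.6 mm long along it), centre 48 mm from seam_start: 0 m = standing 4.5 mm proud of the tablet's back, 0.004 = pressed home (0.5 mm proud). Needs about 4 N, stays where it is left.
- snap3 (a joint): Orange snap section 3 of the seam (12 mm wide across the seam, 22.6 mm long along it), centre 72 mm from seam_start: 0 m = standing 4.5 mm proud of the tablet's back, 0.004 = pressed home (0.5 mm proud). Needs about 4 N, stays where it is left.
- snap4 (a joint): Orange snap section 4 of the seam (12 mm wide across the seam, 22.6 mm long along it), centre 96 mm from seam_start: 0 m = standing 4.5 mm proud of the tablet's back, 0.004 = pressed home (0.5 mm proud). Needs about 4 N, stays where it is left.
- snap5 (a joint): Orange snap section 5 of the seam (12 mm wide across the seam, 22.6 mm long along it), centre 120 mm from seam_start: 0 m = standing 4.5 mm proud of the tablet's back, 0.004 = pressed home (0.5 mm proud). Needs about 4 N, stays where it is left.
- snap6 (a joint): Orange snap section 6 of the seam (12 mm wide across the seam, 22.6 mm long along it), centre 144 mm from seam_start: 0 m = standing 4.5 mm proud of the tablet's back, 0.004 = pressed home (0.5 mm proud). Needs about 4 N, stays where it is left.
Things that resemble listed ones, but are neither listed nor needed, are in the scene too. There is more than one size of the press_tool; the job needs the largest.

How it is judged:
On the way, in this order (a step that is already met when the one before it is completed fails the run):
1. the section at the green mark is pressed home with the block (value of joint snap0 above 0.0032 m and horizontal distance between press_tool and seam_start below 0.035 m).
2. the sweep has reached the middle section (snap3 pressed home) (value of joint snap3 above 0.0032 m).
3. the sweep has reached the last section (snap6 pressed home) (value of joint snap6 above 0.0032 m).
At the end, for the whole second after the job is handed in: All seven orange sections are pressed home (each at least 3.2 of its 4 mm), and the pressing block stands released and at rest on the floor of its tray, upright within 0.15 rad, its sole 2 to 12 mm above the tray's underside, its centre within 35 mm of the tray's centre (value of joint each of snap0, snap1, snap2, snap3, snap4, snap5, snap6 above 0.0032 m and z of press_tool in the frame of tray between 0.002 and 0.012 m and horizontal distance between press_tool and tray below 0.035 m and angle between press_tool's own z axis and vertical below 0.15 rad and linear speed of press_tool below 0.02 m/s); the robot touches nothing.
It fails at once if the tablet is driven down onto the cradle's stops (sunk more than 15.5 mm) (value of joint tablet above 0.0155 m).
It fails at once if the block is off the seam (sole more than 8 mm above the tablet's back, or its centre more than 20 mm sideways of the seam) after the first section is home and before the last one is (value of joint snap0 above 0.0032 m and value of joint snap6 below 0.003 m and (z of press_tool in the frame of seam_start above 0.008 m or x of press_tool in the frame of seam_start above 0.02 m or x of press_tool in the frame of seam_start below -0.02 m)).
It fails at once if the fingers or arm push on the tablet or its cradle (more than 2 N) (contact force between any of the fingers, the arm and cradle above 2 N).
It fails at once if a bystander (multimeter, spray can or screwdriver) is moved more than 30 mm (distance of any of meter, spray_can, screwdriver from where it was at the start of the episode above 0.03 m).
It also fails if it takes over 64 s, if anything falls off the work surface, if the arm or the gripper's body presses on something with over 40 N, if the wrist force passes 120 N, or if a joint passes its speed limit or range.

### The arm

A 6-joint arm with a two-finger parallel gripper is mounted at the origin on the work surface. World frame = base frame: x ahead of the robot, y to its left, z up, the work surface at z = 0. Lengths are in m, angles in rad, forces in N, time in s.
With the tool pointing down it reaches from about 0.325 to 0.925 m from the base axis. Payload 3.1 kg.
Tool frame: the origin (TCP) lies midway between the tips of the shut fingers; the grasp point (between the pads) lies 19 mm behind it; z points along the fingers, y is the line along which they close (so a half turn about z gives the same grasp; the last joint's range is limited). The gripper opens to 85 mm and grips with 20 to 120 N. Pads are 22 mm wide; open, the fingers measure 114 mm over their backs; the gripper's body (76 mm by 85 mm) begins 54 mm behind the grasp point. The pads swing forward as they close: fully open they stand 13 mm farther back than shut.
Start: joints at [-1.435, 0.217, 1.613, -0, 1.311, -0.112], TCP at [0.153, -0.606, 0.231] pointing down, gripper open.
Joint ranges: [-2.75, 2.75], [-0.78, 2.1], [0.31, 2.55], [-1.13, 4.27], [0.13, 2.63], [-2.58, 2.58]. Speed limits (rad/s): [2.79, 2.79, 3.14, 3.14, 3.14, 3.14].

### API

Orientations are given as a unit quaternion [x, y, z, w].
In Python, from workcell import arm gives the robot as it stands. Calls block until the motion is done:
- arm.movep(position, orientation): joint-space move of the TCP to a pose.
- arm.servo_line(position, ori=None, rate=0.15): straight line of the TCP; ori=None keeps the orientation; rate is the mean speed in m/s.
- arm.set_joints(angles): joint-space move.
- arm.release() and arm.gripper_close(grip_force=None): open the fingers fully, or close them until they stop; grip_force is the grip in N (None keeps the last).
- arm.wait(seconds).
- arm.solve_ik(position, orientation): joint angles nearest the present ones, or None.
- arm.state(): the state.
- arm.read_camera(name): name is "side" or "top"; returns (picture, depth): 420x560x3 uint8, red, green, blue; 420x560 float32, m along the optical axis (not along the pixel's ray), 0 where there is no reading.
- arm.camera_info(name): a dict with "vertical_fov" (degrees; the focal length in pixels is half the picture's height over the tangent of half this angle, whatever the lens; pixels are square), "cx", "cy" (the principal point, pixels), "position" and "attitude" of the camera in the world. Camera axes: x right, y up, looking along -z (the intrinsics and any distortion apply to the point x, -y, -z); pixel columns grow to the right and rows downward; lengths in m; the calibration is good to about 2 mm. A picture is of the moment at which its call begins. camera_info takes no time and is no camera call.
A pose or a line that the arm cannot do raises arm.MotionError and nothing moves.
- arm.job_done(): hands the job in; it is judged then, once.
The state is a dict: "time": time; "qpos": joint angles; "qvel": joint speeds; "effort": joint torques, N m; "eef_pos": TCP position; "ee_rot": TCP orientation; "contact_force": force on the tool from outside, world axes, zero at the start; "ft_torque": the same for the moment, N m; "gripper_width": finger opening in m; "finger_force": force on a finger pad.
Only numpy, scipy, OpenCV 4.12 (cv2) and the standard library are available. Lean on these libraries where they do the work, as an engineer would, in place of code of your own. Each camera call takes 0.05 s, during which the arm holds its last target. There are 200 camera calls.

## Working session

There is one attempt and no reset: what is moved stays moved. The work goes in short steps, each a Python script; the robot and the scene stay as the last script left them, time stands still between calls to the robot, and variables do not carry over. Pictures are saved under pics/ and viewed, at most 10 in all, crops included, and the job is handed in when it is done.

```bash
mkdir -p pics; ls
python3 - <<'E'
from workcell import arm
import cv2,numpy as np
for n in("top","side"):
    p,d=arm.read_camera(n); cv2.imwrite(f"pics/{n}0.png",p[:,:,::-1]); np.savez(f"{n}0.npz",p=p,d=d)
    print(n,arm.camera_info(n))
print(arm.state())
E
```

```text
pics
top {'vertical_fov': 45.204398166109144, 'cx': 288.2569751199912, 'cy': 212.15066916434415, 'position': array([0.47223336, 0.00294657, 1.12512505]), 'attitude': array([ 0.02115283, -0.03516084, -0.69738333,  0.71552272])}
side {'vertical_fov': 45.922611413641675, 'cx': 270.6140801697238, 'cy': 219.21833543195498, 'position': array([ 0.38772054, -0.72669236,  0.74687585]), 'attitude': array([ 0.40770028, -0.04983467, -0.09924643,  0.90633721])}
{'time': 0.1, 'qpos': array([-1.43519362e+00,  2.17703253e-01,  1.61480772e+00,  2.10488976e-05,
        1.31133282e+00, -1.12222325e-01]), 'qvel': array([-0.00051424, -0.00191938, -0.00222987, -0.00058591,  0.0001868 ,
        0.00171512]), 'effort': array([-9.44459316e-04, -3.98073256e+01, -3.04970598e+01, -1.84940009e-04,
        4.25365564e-03, -2.03650251e-05]), 'eef_pos': array([ 0.15322083, -0.60514519,  0.23006587]), 'ee_rot': array([ 9.92332369e-01,  1.23592889e-01, -2.98938975e-06, -1.12561151e-03]), 'contact_force': array([ 0.43721048, -0.41678203,  0.17205008]), 'ft_torque': array([ 0.0293802 , -0.00141936, -0.0202304 ]), 'finger_force': 0.0, 'gripper_width': 0.08514540048259647}
```

View pics/top0.png

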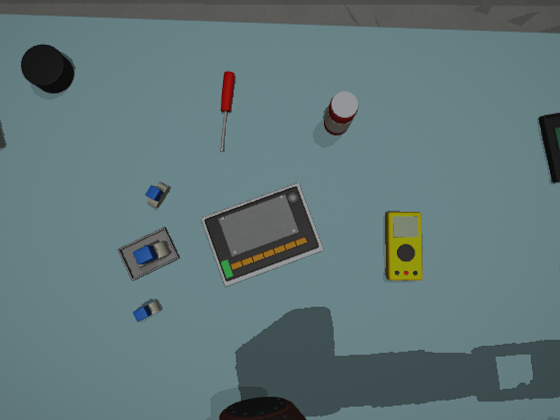

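View pics/side0.png

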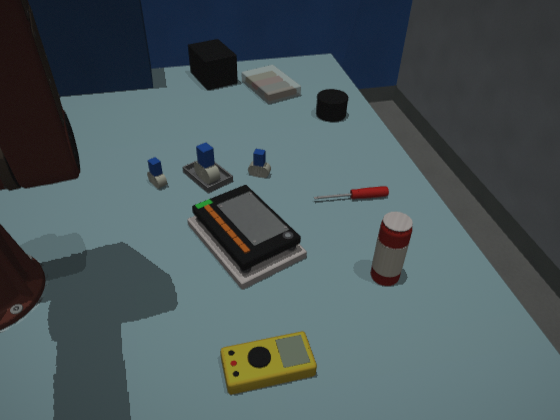

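Candidates for the block in the top view are (157,193) and (147,310), both loose and small, and (152,252), which stands in the grey tray and looks larger. The description fits the one in the tray. I'll measure it and confirm with a crop.

```bash
cat > h.py <<'E'
import numpy as np,cv2
from scipy.spatial.transform import Rotation as R
from workcell import arm
def ray(cam,uv):
    i=arm.camera_info(cam); f=210/np.tan(np.radians(i["vertical_fov"])/2)
    uv=np.atleast_2d(uv).astype(float)
    d=np.c_[(uv[:,0]-i["cx"])/f,-(uv[:,1]-i["cy"])/f,-np.ones(len(uv))]
    return np.array(i["position"]),R.from_quat(i["attitude"]).apply(d)
def plane(cam,uv,z):
    o,d=ray(cam,uv); return o+d*((z-o[2])/d[:,2])[:,None]
def cloud(cam,mask,dep):
    v,u=np.nonzero(mask&(dep>0)); o,d=ray(cam,np.c_[u,v]); return o+d*dep[v,u][:,None]
def blobs(mask,amin):
    n,l,s,c=cv2.connectedComponentsWithStats(mask.astype(np.uint8))
    return [(c[i],l==i,s[i,4]) for i in range(1,n) if s[i,4]>=amin]
def hsv(p): return cv2.cvtColor(p,cv2.COLOR_RGB2HSV)
def rng(p,a,b): return cv2.inRange(hsv(p),a,b)>0
OR=((8,150,80),(20,255,255)); GR=((50,150,80),(75,255,255)); BL=((105,150,60),(125,255,255))
E
cat > m.py <<'E'
from h import *
import sys
for cam in("top","side"):
    z=np.load(cam+"0.npz");p,d=z["p"],z["d"]
    for nm,c,a,h in(("or",OR,15,.0645),("gr",GR,20,.06),("bl",BL,30,.097)):
        for ct,m,s in blobs(rng(p,*c),a):
            if s>3000: continue
            P=cloud(cam,m,d)
            print(cam,nm,ct.round(1),s,"plane",plane(cam,ct,h)[0].round(4),"cloud med",np.median(P,0).round(4),"zmax",np.percentile(P[:,2],95).round(4), "rect",[np.round(x,1) for x in cv2.minAreaRect((P[:,:2]*1000).astype(np.float32))])
p=np.load("top0.npz")["p"][:,:,::-1]
q=np.load("side0.npz")["p"][:,:,::-1]
a=cv2.resize(p[170:330,110:190],(300,600),interpolation=2); b=cv2.resize(q[135:195,140:280],(490,210),interpolation=2)
o=np.zeros((600,790,3),np.uint8);o[:,:300]=a;o[:210,300:]=b;cv2.imwrite("pics/crop1.png",o)
E
python3 m.py
```

```text
top or [268.3 252.9] 453 plane [0.4704 0.0226 0.0645] cloud med [0.4702 0.0232 0.0634] zmax 0.0667 rect [array([470.5,  22.6]), array([ 12.7, 167.7]), np.float64(21.8)]
top gr [226.7 268.5] 117 plane [0.4357 0.109  0.06  ] cloud med [0.435  0.1088 0.06  ] zmax 0.0631 rect [array([435.9, 108.7]), array([34.6, 15.3]), np.float64(18.4)]
top bl [152.5 192.1] 122 plane [0.5883 0.2616 0.097 ] cloud med [0.5915 0.2686 0.0694] zmax 0.0723 rect [array([595.6, 277.2]), array([43.3, 23.4]), np.float64(65.0)]
top bl [142.9 254.7] 237 plane [0.4607 0.275  0.097 ] cloud med [0.4603 0.2752 0.0954] zmax 0.0987 rect [array([460.5, 275.9]), array([29.2, 33.2]), np.float64(25.7)]
top bl [140.2 313.7] 132 plane [0.343  0.2748 0.097 ] cloud med [0.3391 0.282  0.0692] zmax 0.0717 rect [array([339.3, 282.7]), array([21.2, 25.5]), np.float64(28.0)]
side or [226.8 228.5] 342 plane [0.4709 0.0152 0.0645] cloud med [0.4716 0.0149 0.0641] zmax 0.0661 rect [array([470. ,  20.8]), array([ 16.5, 166.5]), np.float64(21.3)]
side gr [203.3 203.5] 70 plane [0.4342 0.1098 0.06  ] cloud med [0.4337 0.1095 0.0608] zmax 0.0629 rect [array([435., 108.]), array([35.9, 17.1]), np.float64(23.1)]
side bl [203.7 150. ] 142 plane [0.4564 0.2603 0.097 ] cloud med [0.4551 0.2681 0.0954] zmax 0.0977 rect [array([458.6, 272.5]), array([29.9, 37.5]), np.float64(26.1)]
side bl [258.5 156.6] 140 plane [0.5764 0.207  0.097 ] cloud med [0.5875 0.2596 0.0632] zmax 0.0716 rect [array([589.6, 265.9]), array([25.1, 26.2]), np.float64(55.7)]
side bl [152.9 162.5] 79 plane [0.3379 0.2333 0.097 ] cloud med [0.3342 0.277  0.0694] zmax 0.0717 rect [array([336.6, 280.4]), array([23. , 27.6]), np.float64(27.9)]
```

View pics/crop1.png

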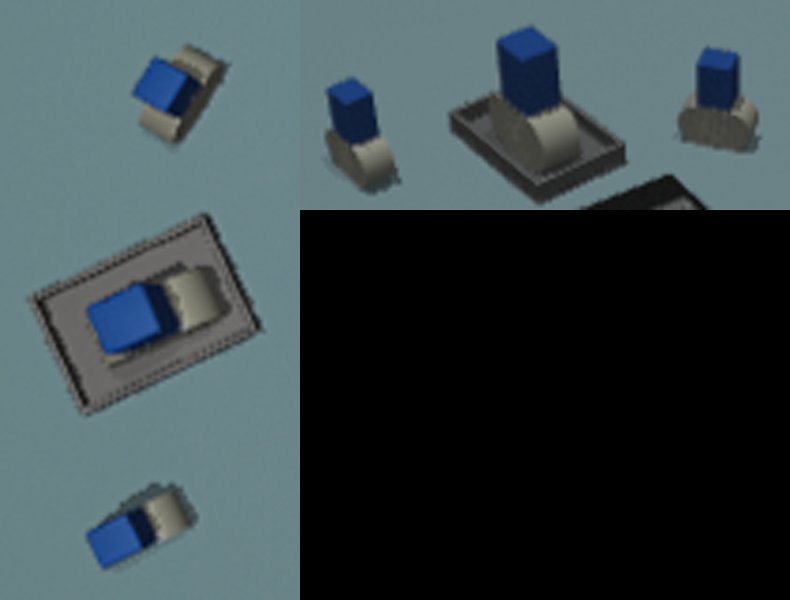

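The crop shows the block in the tray is clearly bigger than the two loose ones. Its handle top is at z≈0.096, matching the expected 0.097, against 0.070 for the others, and its handle is 29x33 mm. So that's the one. The seam measures 167 mm long (166.6 expected), lies at 111.8° and its height is right. Next I'll grasp along the block's long axis so it can't pitch while pressing.

```bash
cat >> h.py <<'E'
def down(deg):  # tool down, finger line at deg
    c,s=np.cos(np.radians(deg)),np.sin(np.radians(deg))
    return R.from_matrix(np.array([[-s,c,0],[c,s,0],[0,0,-1.]]).T).as_quat()
G=np.array([.4597,.2742]); GA=115.8-180; ZG=.056
SC=np.array([.4705,.0225]); SA=111.8
u=np.array([np.cos(np.radians(SA)),np.sin(np.radians(SA))])
def F(): return np.mean([(arm.wait(.03),arm.state()["contact_force"])[1] for _ in range(5)],0).round(2)
E
cat > g.py <<'E'
from h import *
q=down(GA)
print(arm.solve_ik([*G,.2],q))
arm.movep([*G,.2],q)
print("air",F())
arm.servo_line([*G,ZG],rate=.1); print("down",F(),arm.state()["eef_pos"])
arm.gripper_close(80); s=arm.state(); print("w",s["gripper_width"],s["finger_force"],F(),s["eef_pos"])
arm.servo_line([*G,.16],rate=.1); print("lifted",F(),arm.state()["gripper_width"],arm.state()["time"])
o=[arm.read_camera(n)[0][:,:,::-1] for n in("top","side")]
cv2.imwrite("pics/lift.png",np.hstack([cv2.resize(o[0][180:320,80:220],(400,400)),cv2.resize(o[1][60:220,120:280],(400,400))]))
E
python3 g.py
```

```text
[ 4.06672514e-01  5.56648504e-02  1.85478546e+00 -4.44089210e-16
  1.23114235e+00  1.52717389e+00]
air [-0.62  0.19 -0.08]
down [-0.17 -0.04 -0.16] [0.46017908 0.27439735 0.05663341]
w 0.03328023691252977 78.78119945526123 [-0.73  0.07  2.59] [0.45968294 0.27427611 0.05617194]
lifted [-0.01 -0.23 -2.94] 0.0333500783695786 7.3333
```

View pics/lift.png

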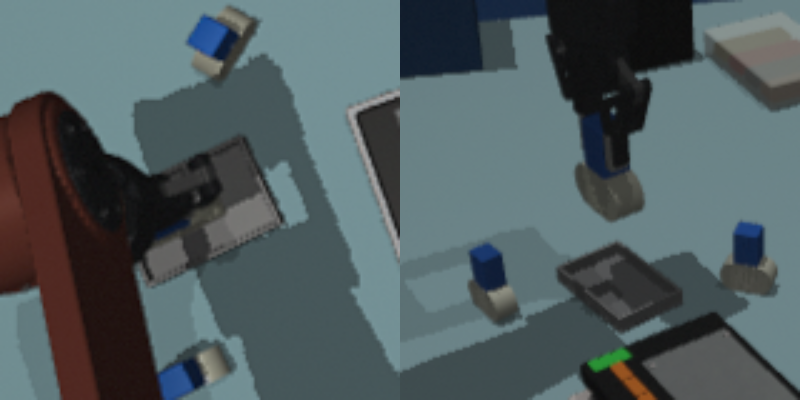

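The block is held upright with its weight on the wrist (2.9 N). Next I'll move over the section at the green mark and press down in steps, watching the force.

```bash
cat > p.py <<'E'
from h import *
q=down(SA-180); a=SC+72*1e-3*u
arm.movep([*a,.16],q); t=F()[2]; print("tare",t,arm.state()["eef_pos"])
arm.servo_line([*a,.121],rate=.08)
for z in np.arange(.117,.101,-.002):
    arm.servo_line([*a,z],rate=.02); f=F()-[0,0,t]; e=arm.state()["eef_pos"]; print(z.round(3),f,e.round(4))
    if f[2]>13: break
print(arm.state()["time"],arm.state()["gripper_width"])
o=arm.read_camera("side")[0][:,:,::-1]; cv2.imwrite("pics/press.png",cv2.resize(o[90:290,140:340],(600,600)))
E
python3 p.py
```

```text
tare -2.76 [0.44423502 0.09062611 0.16022591]
0.117 [ 0.1   0.   -0.23] [0.4439 0.0894 0.1172]
0.115 [0.27 0.05 2.57] [0.4442 0.0894 0.1154]
0.113 [0.02 0.31 4.94] [0.4443 0.0894 0.1134]
0.111 [-0.17  0.32  7.16] [0.4443 0.0894 0.1114]
0.109 [0.5  0.1  7.69] [0.4442 0.0894 0.1093]
0.107 [1.3  0.9  7.59] [0.4442 0.0894 0.1073]
0.105 [1.07 0.61 9.54] [0.4443 0.0894 0.1056]
0.103 [ 0.1   0.92 11.87] [0.4443 0.0894 0.1039]
12.4417 0.03321066419878477
```

View pics/press.png

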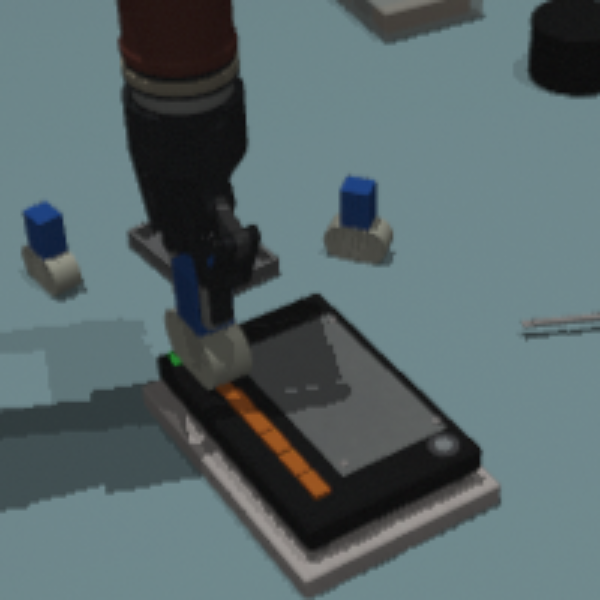

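The force curve shows the snap: a 4 mm plateau at 7.6 N, then 1.2 N/mm. It now reads 11.9 N, so the tablet has sunk about 8 mm. The picture shows the block aligned on the seam by the green mark. I'll sweep in short segments and trim the height to hold about 13 N.

```bash
cat > s.py <<'E'
from h import *
t=-2.76; z=.102
for s in [72,*range(66,-79,-6)]:
    p=SC+s*1e-3*u
    arm.servo_line([*p,z],rate=.025); st=arm.state(); f=st["contact_force"]-[0,0,t]
    print(s,round(z,4),f.round(1),st["eef_pos"].round(4),round(st["gripper_width"],4))
    z+=float(np.clip((f[2]-13)*.0003,-.0006,.0008))
    if f[2]>18: z+=.002
print(F()-[0,0,t],arm.state()["time"])
E
python3 s.py
```

```text
72 0.102 [ 0.7  0.8 12.3] [0.4443 0.0894 0.103 ] 0.033
66 0.1018 [-1.7  5.9 12.7] [0.4454 0.0856 0.1025] 0.0331
60 0.1017 [-2.5  6.  13. ] [0.4473 0.0802 0.1023] 0.0331
54 0.1017 [-4.   8.5 13.4] [0.4487 0.0759 0.1021] 0.0333
48 0.1018 [-4.2  7.8 14.5] [0.4511 0.0697 0.1022] 0.033
42 0.1023 [-2.2  5.9 13.6] [0.4537 0.0635 0.1027] 0.0333
36 0.1024 [-1.7  5.1 13.1] [0.4559 0.0578 0.1028] 0.0336
30 0.1025 [-4.   9.7 13.6] [0.4574 0.0536 0.1025] 0.0335
24 0.1026 [-4.   6.5 14.2] [0.4597 0.0474 0.1027] 0.0329
18 0.103 [-2.1  5.2 12.5] [0.4623 0.0412 0.1032] 0.033
12 0.1028 [-2.5  5.4 12.8] [0.4646 0.0355 0.103 ] 0.0331
6 0.1028 [-3.8  9.8 12.5] [0.4659 0.0316 0.1026] 0.0333
0 0.1026 [-3.1  7.1 13.9] [0.4684 0.0253 0.1026] 0.0333
-6 0.1029 [-2.   6.  12.3] [0.4711 0.0191 0.103 ] 0.0332
-12 0.1027 [-1.3  5.3 12.7] [0.4734 0.0134 0.1028] 0.0332
-18 0.1026 [-3.   8.9 13.4] [0.475  0.0091 0.1025] 0.0332
-24 0.1027 [-3.   6.6 12.5] [0.4772 0.0031 0.1026] 0.0332
-30 0.1025 [-1.9  6.1 13.4] [ 0.4799 -0.0032  0.1026] 0.0334
-36 0.1027 [-2.5  5.8 13.6] [ 0.4823 -0.0089  0.1028] 0.0334
-42 0.1028 [-2.8 10.2 13.3] [ 0.4835 -0.0127  0.1025] 0.0331
-48 0.1029 [-3.8  6.7 12.8] [ 0.4859 -0.019   0.1027] 0.0332
-54 0.1028 [-2.7  6.2 12.7] [ 0.4887 -0.0254  0.1028] 0.0333
-60 0.1027 [-3.3  5.9 11.9] [ 0.4911 -0.0311  0.1028] 0.033
-66 0.1024 [-2.8  5.7 13.2] [ 0.4933 -0.0366  0.1025] 0.0335
-72 0.1025 [-1.9  5.2 12.5] [ 0.4956 -0.0422  0.1026] 0.0335
-78 0.1023 [-3.7  5.6 13.8] [ 0.4977 -0.0475  0.1024] 0.0332
[-2.39  6.24 13.4 ] 22.7
```

The sweep went cleanly, with a force bump at each section. Now I'll lift off, go back over the tray, and check the seam and how the block sits in the grip.

```bash
cat > l.py <<'E'
from h import *
p=SC-.078*u
arm.servo_line([*p,.17],rate=.1)
arm.movep([*G,.16],down(GA)); arm.wait(.3); print(F(),arm.state()["eef_pos"],arm.state()["time"])
for cam in("top","side"):
    pic,d=arm.read_camera(cam); z0=np.load(cam+"0.npz")
    m=rng(pic,*OR); m0=rng(z0["p"],*OR); A=cloud(cam,m,d);B=cloud(cam,m0,z0["d"])
    A=A[(A[:,2]>.05)];B=B[B[:,2]>.05]
    pr=lambda P:(P[:,:2]-SC)@u
    for k in range(7):
        c=.072-.024*k; print(cam,k,*[np.median(P[abs(pr(P)-c)<.009,2]).round(4) for P in(B,A)])
    if cam=="side": cv2.imwrite("pics/after.png",cv2.resize(pic[60:300,120:340,::-1],(550,600)))
E
python3 l.py
```

```text
[ 0.17 -0.08 -3.12] [0.45990629 0.27385327 0.16005068] 25.2333
top 0 0.0632 0.0604
top 1 0.0638 0.0599
top 2 0.0636 0.0593
top 3 0.0636 0.0593
top 4 0.0642 0.0606
top 5 0.0631 0.0599
top 6 0.0638 0.0598
side 0 0.0642 0.0604
side 1 0.0642 0.0606
side 2 0.0643 0.061
side 3 0.064 0.0602
side 4 0.0646 0.0609
side 5 0.0634 0.0607
side 6 0.0642 0.0606
```

View pics/after.png

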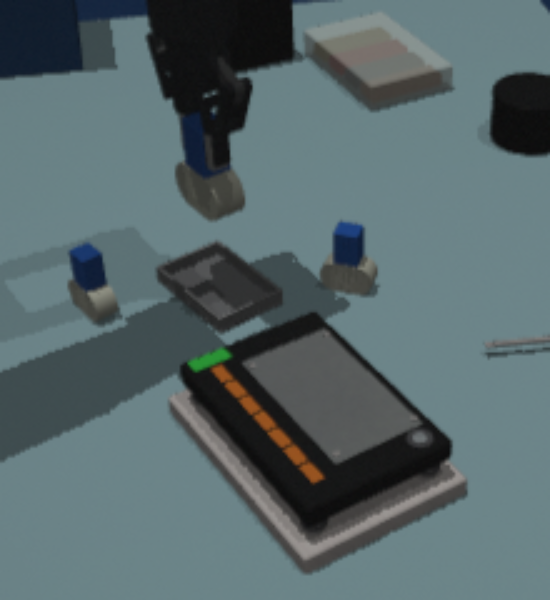

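All seven sections now sit at about z=0.060–0.061, 3–4 mm lower than before and close to the 0.0605 expected. The block hangs upright and unshifted above the tray, so I'll set it down.

```bash
cat > d.py <<'E'
from h import *
arm.servo_line([*G,.062],rate=.08); t=F()[2]
for z in np.arange(.060,.0525,-.001):
    arm.servo_line([*G,z],rate=.02); f=F()[2]-t; print(z.round(3),f.round(2))
    if f>1.5: break
print(arm.state()["eef_pos"])
arm.release(); arm.wait(.4); arm.servo_line([*G,.2],rate=.1)
arm.movep([.2,-.5,.3],down(-75.8)); arm.wait(.5)
print(arm.state()["time"],F())
for cam in("top","side"):
    pic,d=arm.read_camera(cam)
    for ct,m,s in blobs(rng(pic,*BL),30):
        if s<3000: P=cloud(cam,m,d); print(cam,ct.round(1),np.median(P,0).round(4),np.percentile(P[:,2],95).round(4))
    cv2.imwrite(f"pics/end_{cam}.png",pic[:,:,::-1])
a,b=[cv2.imread(f"pics/end_{c}.png") for c in("top","side")]
cv2.imwrite("pics/end.png",np.hstack([cv2.resize(a[170:330,80:240],(400,400)),cv2.resize(b[110:270,140:300],(400,400))]))
E
python3 d.py
```

```text
0.06 -0.23
0.059 -0.1
0.058 0.06
0.057 0.04
0.056 1.12
0.055 8.4
[0.46010606 0.27443121 0.05616915]
35.325 [ 0.31 -0.17 -0.14]
top [152.5 192.1] [0.5916 0.2687 0.07  ] 0.0731
top [143.4 254.1] [0.4619 0.2744 0.0953] 0.0987
top [140.2 313.7] [0.3392 0.2825 0.0691] 0.0718
side [204.4 149.1] [0.4573 0.2669 0.0957] 0.0979
side [258.6 156.4] [0.5877 0.2606 0.0645] 0.0718
side [153.2 162.3] [0.335  0.2761 0.0695] 0.0723
```

View pics/end.png

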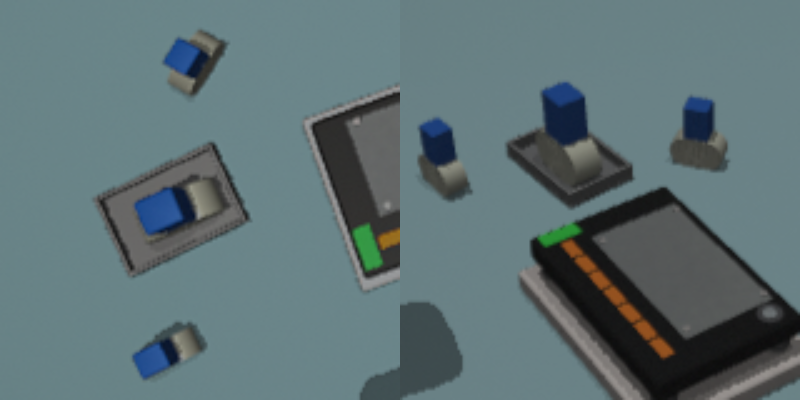

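The block stands upright in the tray, less than 2 mm from where it started, and the arm is clear.

```bash
python3 -c "
from workcell import arm
print(arm.job_done())"
```

```text
the job is handed in; nothing more can be done
None
```

The job is handed in (result not reported back): by camera depth all seven sections are pressed home after one unbroken sweep at about 13 N, and the block stands upright and released in its tray at about 35 s.

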